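# Scoop spent cells from under the ledge into the recycling tub

## Task

Take the hand scoop by its handle, run it into the open-fronted tray, gather the spent battery cells from under the low wooden ledge without striking the ledge, and tip at least three of the five into the round grey tub. Move the cells with the scoop only, never with the gripper, and leave none lying about: any cell not in the tub must be in the tray. Finally lay the scoop flat on the mat, outside the tray, and let go; do not disturb the other things on the bench.

Things in the scene. Friction and masses are not known exactly. Their poses are not given: they have to be found in the camera images.
- scoop: Loose scoop, 160 g: flat steel pan open at front and top, 80 long (x), 96 wide, sheet 2 thick, wooden bar handle. Origin: centre of pan's underside; x to the open front edge at +40. Sides 28 high, 12 over the front 20; back wall at -40, 44 high. Handle level, x=-40 to -150, 16 wide, 24 tall. Starts flat on the mat (3 thick) between tray and tub, front away from robot; released on the mat it lies flat.
- scoop_grip (a point): Middle of the handle's section, 45 behind the pan's back wall, 42 above the pan's underside: a good place to grip across the 16 mm width. The scoop balances about 20 behind its origin, so it is front-heavy in the grip: grip firmly.
- scoop_tip (a point): Middle of the scoop's open front edge, at the underside.
- tray: Fixed aluminium tray on the mat, left or right of the scoop. Origin: underside centre; +x to its back, away from the robot. Front at x=-75 open, no sill. Floor 2 thick, x=-75 to +50; there the back wall starts, leaning outward 38 degrees to 42 high at x=+81, so pieces pushed against it ride up into a scoop. Side walls 40 high, 3 thick, 104 apart inside, flaring to 128 over the front 30.
- ledge: Fixed plywood ledge over the back of the tray, same origin and axes as tray. Board x=+22 to +97, 180 wide, underside 105 above the tray's underside, 10 thick; small bottle and box on it to 155 high. Upright side boards 72 to 84 off the centre line. The scoop fits under it on the tray floor but must come back out before being raised. A touch over 3 N is a strike.
- tub: Fixed round open-topped grey plastic tub, 170 diameter at the rim, 75 high, walls 4. Origin: underside centre, on the mat; z up.
- cell0: Spent stubby cylindrical battery cell, loose, 15 diameter, 17 long, 11 g; starts lying on its side in the tray, at or just before the ledge, pointing any way; rolls easily. Origin: its centre; x along its length.
- cell1: Spent stubby cylindrical battery cell, loose, 15 diameter, 17 long, 11 g; starts lying on its side in the tray, at or just before the ledge, pointing any way; rolls easily. Origin: its centre; x along its length.
- cell2: Spent stubby cylindrical battery cell, loose, 15 diameter, 17 long, 11 g; starts lying on its side in the tray, at or just before the ledge, pointing any way; rolls easily. Origin: its centre; x along its length.
- cell3: Spent stubby cylindrical battery cell, loose, 15 diameter, 17 long, 11 g; starts lying on its side in the tray, at or just before the ledge, pointing any way; rolls easily. Origin: its centre; x along its length.
- cell4: Spent stubby cylindrical battery cell, loose, 15 diameter, 17 long, 11 g; starts lying on its side in the tray, at or just before the ledge, pointing any way; rolls easily. Origin: its centre; x along its length.
- handheld: Bystander: silver handheld device with open battery bay, 150 x 72 x 27, lying beyond the scoop. Origin: underside centre.
- screwdriver: Bystander: screwdriver lying on the far left of the mat. Origin: underside centre of the tool.
- jar: Bystander: small closed jar, 40 diameter, 50 high, beyond the scoop. Origin: underside centre.
- dish: Bystander: small white bowl, 60 diameter, 22 high, beyond the scoop. Origin: underside centre.
- reel: Bystander: white wire reel, 56 diameter, 41 high, far left on the mat. Origin: underside centre.
There are look-alikes about, which are no part of the job. What is shaped like the tub but red is not meant.

How it is judged:
By the outcome, as a careful person would: the job done as asked, in the order asked, and still so for the second after the job is handed in, with the robot touching nothing.
It also fails if it takes over 72 s, if anything falls off the work surface, if the arm or the gripper's body presses on something with over 40 N, if the wrist force passes 120 N, or if a joint passes its speed limit or range.

## Robot

A 6-joint arm with a two-finger parallel gripper is mounted at the origin on the work surface. World frame = base frame: x ahead of the robot, y to its left, z up, the work surface at z = 0. Lengths are in m, angles in rad, forces in N, time in s.
With the tool pointing down it reaches from about 0.35 to 0.85 m from the base axis. Payload 8.1 kg.
Tool frame: the origin (TCP) lies at the centre of the arm's flange, where the gripper is bolted on; the fingertips stand 186 mm ahead of it and the grasp point (between the pads) lies 167 mm ahead of it; z points along the fingers, y is the line along which they close (so a half turn about z gives the same grasp; the last joint's range is limited). The gripper opens to 93 mm and grips with 3 to 60 N. Pads are 15 mm wide; open, the fingers measure 128 mm over their backs; the gripper's body (75 mm by 188 mm) begins 65 mm behind the grasp point.
Start: joints at [-1.363, 0.13, 1.488, -0, 1.523, -0.085], TCP at [0.173, -0.574, 0.405] pointing down, gripper open.
Joint ranges: [-2.96, 2.96], [-0.89, 2.26], [0.02, 2.5], [-1.34, 4.48], [0, 2.73], [-2.66, 2.66]. Speed limits (rad/s): [2.39, 2.39, 2.79, 3.14, 3.14, 3.14].

## Interface

Orientations are given as a rotation vector (axis times angle).
In Python, from plant import robot gives the robot as it stands.
- The arm moves only by the tool apply_moves, never from a script. Its argument "series" is a list of rows, each a list of 2 entries, a list of its own where there are three numbers: the shift along the tool's x, y, z in mm, then the turn, a rotation vector about the tool's x, y, z in rad. A call has 1 to 12 rows; each row shifts and turns the commanded pose from where the row before left it, along the tool's axes as they then stand; what a row does not reach is not made up. A row lasts 1/12 s, in which the tool goes at most 41.7 mm and 7.16 degrees, less where a joint would pass 70% of its speed; a pose out of reach is approached as far as the arm can. A call is refused whole if a number of a shift passes 41.7 or a number of a turn 0.125, either way. A call with a gripper value outside its range is refused whole. "claw" is the opening, from 0 (shut) to 1 (fully open), set as the call begins (left out, the last holds). The fingers move at their own pace and stop on an object; "newtons" is the grip in N (left out, the last holds). Time passes only in rows, so rows that do not move let the fingers close. It gives the time, the measured TCP pose, the force, the opening and the grip force at its end, in the units of the state.
- robot.read_state(): the state, without advancing time (a new reading comes with each control period).
- robot.read_camera(name): name is "side" or "top"; returns (picture, depth): 480x640x3 uint8, blue, green, red; 480x640 float32, m along the optical axis (not along the pixel's ray), 0 where there is no reading.
- robot.calibration(name): a dict with "fx", "fy", "cx", "cy" (pixels), "extrinsics" (4x4, takes a point from world to camera coordinates). Camera axes: x right, y down, z forward; pixel columns grow to the right and rows downward; lengths in m; the calibration is good to about 2 mm. A picture is of the moment at which its call begins. calibration takes no time and is no camera call.
- robot.close_job(): hands the job in; it is judged then, once.
The state is a dict: "t": time; "q": joint angles; "dq": joint speeds; "joint_torque": joint torques, N m; "tool_pos": TCP position; "orientation": TCP orientation; "force": force on the tool from outside, world axes, zero at the start; "wrist_torque": the same for the moment, N m; "opening": finger opening in m; "gripper_force": force on a finger pad.
Only numpy, scipy, OpenCV 4.12 (cv2) and the standard library are available. Lean on these libraries where they do the work, as an engineer would, in place of code of your own. Each camera call takes 0.05 s, during which the arm holds its last target. There are 200 camera calls.

## Working session

There is one attempt and no reset: what is moved stays moved. The work goes in short steps, Python scripts to look and compute and a tool call to move; the robot and the scene stay as the last step left them, time stands still between calls to the robot, and variables do not carry over. Pictures are saved under pics/ and viewed, at most 10 in all, crops included, and the job is handed in when it is done.

Besides the shell and the picture viewer there is one more tool, called as a command line: name --argument value ..., lists and objects as JSON in quotes. apply_moves: Moves the arm, as the interface text tells. Its arguments: {"type":"object","properties":{"series":{"type":"array"},"claw":{"type":"number"},"newtons":{"type":"number"}},"required":["series"]}

```bash
mkdir -p pics; ls; cat > h.py <<'E'
import numpy as np, cv2
from scipy.spatial.transform import Rotation as R
from plant import robot
def world(name,depth):
    c=robot.calibration(name);E=np.array(c["extrinsics"]);v,u=np.mgrid[:480,:640]
    P=np.stack([(u-c["cx"])/c["fx"]*depth,(v-c["cy"])/c["fy"]*depth,depth],-1)
    return (P-E[:3,3])@E[:3,:3]
def proj(name,p):
    c=robot.calibration(name);E=np.array(c["extrinsics"]);q=E[:3,:3]@np.array(p)+E[:3,3]
    return q[0]/q[2]*c["fx"]+c["cx"],q[1]/q[2]*c["fy"]+c["cy"]
def snap(name,tag):
    im,d=robot.read_camera(name);cv2.imwrite(f"pics/{tag}.png",im);np.savez(f"pics/{tag}.npz",im=im,d=d,W=world(name,d));return im,d
E
python3 - <<'E'
from h import *
for n in("top","side"):
    snap(n,n+"0");c=robot.calibration(n);E=np.array(c["extrinsics"]);print(n,c["fx"],-E[:3,:3].T@E[:3,3],E[2,:3])
print(robot.read_state())
E
```

```text
pics
top 474.5230956697162 [0.30241853 0.15275732 1.12803015] [ 0.15323791 -0.00590973 -0.98817165]
side 476.99931388596445 [0.40562904 1.05481316 0.98699947] [ 0.07568028 -0.69903504 -0.71107138]
{'t': 0.1, 'q': array([-1.36342959e+00,  1.31079436e-01,  1.48916937e+00, -1.27085020e-05,
        1.52303226e+00, -8.53748478e-02]), 'dq': array([-0.00035615, -0.0008139 , -0.00295403, -0.00025179,  0.00077358,
        0.00021067]), 'joint_torque': array([ 2.27079639e-03, -5.61341071e+01, -4.93095446e+01,  7.71235256e-02,
        2.92009965e-02, -6.45594741e-05]), 'tool_pos': array([ 0.17313653, -0.5742549 ,  0.40379636]), 'orientation': array([-3.10633267e+00, -4.57952480e-01,  1.81475247e-04]), 'force': array([0.46430723, 0.78200656, 0.52466034]), 'wrist_torque': array([-0.00070902,  0.00720499, -0.03661142]), 'gripper_force': 0.0, 'opening': 0.09323626552690098}
```

View pics/top0.png

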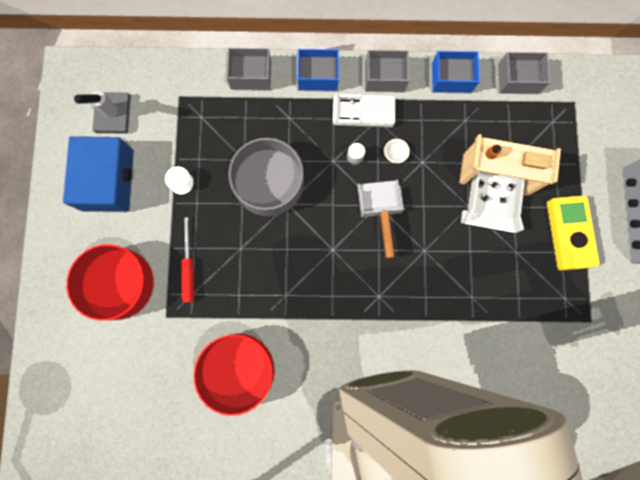

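View pics/side0.png

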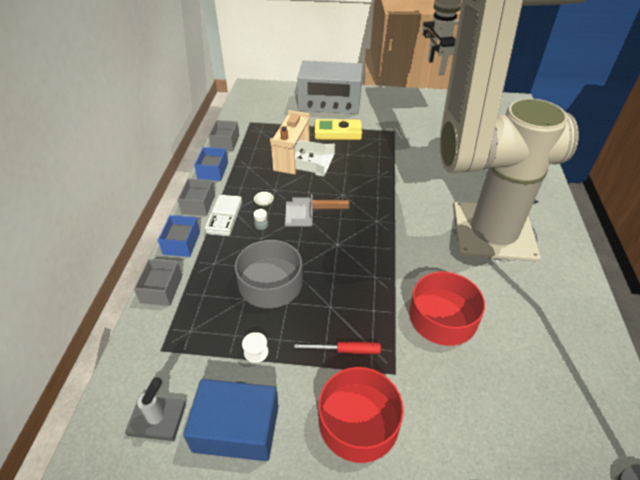

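Candidates: tub is the grey round one, top (266,176), against the red ones at (110,281) and (234,373) and the grey square bins at (249,66), (386,70) and (524,72). The scoop is the steel pan at (381,198) with an orange handle at (389,238), against the red screwdriver at (187,280). The tray is white at (495,203), with the ledge at (515,160) and dark cells near (495,190).

```bash
python3 - <<'E'
from h import *
f=np.load("pics/top0.npz");im,d,W=f["im"],f["d"],f["W"]
cv2.imwrite("pics/crop0.png",cv2.resize(im[120:270,340:580],None,fx=3.3,fy=3.3,interpolation=cv2.INTER_CUBIC))
hsv=cv2.cvtColor(im,cv2.COLOR_BGR2HSV)
print("mat z",np.median(W[280:300,300:340,2]), "table",np.median(W[420:440,100:150,2]))
# tub
m=(W[...,2]>.068)&(W[...,2]<.088);m[:,:215]=0;m[:,320:]=0;m[:130]=0;m[225:]=0
p=W[m][:,:2].astype(np.float32);print("tub",m.sum(),cv2.minEnclosingCircle(p))
# handle
h=(hsv[...,0]<18)&(hsv[...,1]>140)&(W[...,2]>.02);h[:205]=0;h[265:]=0;h[:,:365]=0;h[:,405:]=0
p=W[h];print("handle",h.sum(),np.median(p[:,2]),p.mean(0),cv2.minAreaRect((p[:,:2]*1000).astype(np.float32)))
# pan
s=(hsv[...,1]<60)&(hsv[...,2]>120);s[:175]=0;s[222:]=0;s[:,:350]=0;s[:,412:]=0
p=W[s];print("pan",s.sum(),cv2.minAreaRect((p[:,:2]*1000).astype(np.float32)))
b=p[p[:,2]>.034];print("backwall?",len(b),b.mean(0),b.max(0) if len(b) else 0)
# ledge board top, z ~ .118
m=(W[...,2]>.108)&(W[...,2]<.126);m[:,:440]=0;m[:,580:]=0;m[:120]=0;m[230:]=0
p=W[m];print("board",m.sum(),cv2.minAreaRect((p[:,:2]*1000).astype(np.float32)))
# tray front floor
m=(W[...,2]>.036)&(W[...,2]<.05)&(hsv[...,1]<60)&(hsv[...,2]>120);m[:,:440]=0;m[:,545:]=0;m[:165]=0;m[240:]=0
p=W[m];y=p[:,1];L=p[y>np.median(y)];Rr=p[y<np.median(y)]
for q in(L,Rr):
  print("wall",len(q),cv2.fitLine((q[:,:2]*1000).astype(np.float32),cv2.DIST_HUBER,0,.01,.01).ravel(),q[:,0].min(),q[:,0].max())
# cells
m=(hsv[...,2]<90)&(W[...,2]>.008)&(W[...,2]<.03);m[:,:475]=0;m[:,522:]=0;m[:175]=0;m[222:]=0
n,l,st,c=cv2.connectedComponentsWithStats(m.astype(np.uint8))
for i in range(1,n):
  if st[i,4]>6: print("cell",st[i,4],c[i],W[l==i].mean(0))
E
```

```text
mat z 0.0029671284813933383 table 0.00017646137508397965
tub 557 ((0.6201987266540527, 0.26764413714408875), 0.0859995111823082)
handle 364 0.05569965514945044 [ 0.4834117  -0.01062531  0.06039953] ((402.098388671875, 42.129730224609375), (76.49938201904297, 287.8298034667969), 56.90407943725586)
pan 1328 ((460.41595458984375, 37.409873962402344), (123.6617431640625, 371.1880798339844), 72.29389953613281)
backwall? 73 [0.51619516 0.01474401 0.16258083] [0.58184548 0.15275732 1.12803015]
board 2147 ((645.9293823242188, -287.994384765625), (179.56268310546875, 78.37277221679688), 79.88902282714844)
wall 111 [ 9.8236930e-01 -1.8695080e-01  5.9039954e+02 -2.2425945e+02] 0.5219819406482624 0.6394225775134245
wall 111 [ 9.9341655e-01 -1.1455786e-01  5.7028003e+02 -3.3070074e+02] 0.5031318961856465 0.6238130927159189
cell 14 [481.21428571 182.78571429] [ 0.61984794 -0.24680531  0.01906995]
cell 9 [493.66666667 184.33333333] [ 0.61663782 -0.27717743  0.0181175 ]
cell 12 [511.  185.5] [ 0.61406576 -0.31878107  0.0188006 ]
cell 16 [484.5  197.75] [ 0.58334889 -0.25393748  0.01692391]
cell 9 [502.55555556 199.33333333] [ 0.5793563  -0.29638576  0.01938705]
```

View pics/crop0.png

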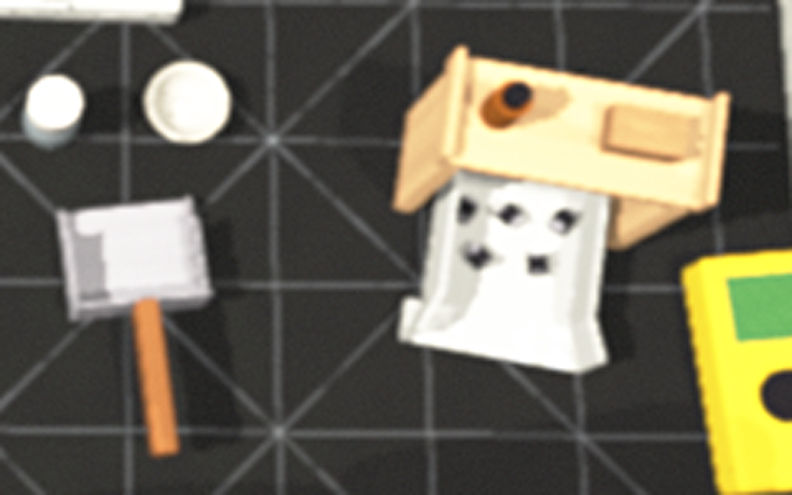

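The crop confirms it: steel pan with orange handle, white tray with five dark cells in front of and just at the ledge. Now refine the scoop pose.

```bash
python3 - <<'E'
from h import *
f=np.load("pics/top0.npz");im,d,W=f["im"],f["d"],f["W"]
hsv=cv2.cvtColor(im,cv2.COLOR_BGR2HSV);ok=d>0
h=(hsv[...,0]<18)&(hsv[...,1]>140)&ok&(W[...,2]>.045)&(W[...,2]<.07);h[:205]=0;h[265:]=0;h[:,:365]=0;h[:,405:]=0
p=W[h]*1000;print("handle",len(p),np.median(p[:,2]),p.mean(0),cv2.minAreaRect(p[:,:2].astype(np.float32)),cv2.fitLine(p[:,:2].astype(np.float32),cv2.DIST_HUBER,0,.01,.01).ravel())
s=ok&(W[...,2]>.0043)&(W[...,2]<.052)&(hsv[...,1]<60);s[:170]=0;s[222:]=0;s[:,:352]=0;s[:,412:]=0
p=W[s]*1000;print("pan",len(p),cv2.minAreaRect(p[:,:2].astype(np.float32)),cv2.boxPoints(cv2.minAreaRect(p[:,:2].astype(np.float32))))
b=p[p[:,2]>36];print("back",len(b),b.mean(0),cv2.fitLine(b[:,:2].astype(np.float32),cv2.DIST_HUBER,0,.01,.01).ravel())
fl=p[p[:,2]<12];print("floor",len(fl),np.percentile(fl,[1,50,99],0))
t=robot.read_state();print(R.from_rotvec(t["orientation"]).as_matrix().round(3))
E
```

```text
handle 330 55.957308541334115 [484.39684973 -12.10016629  55.88387688] ((485.989501953125, -13.030574798583984), (107.20870971679688, 16.412939071655273), 7.173466682434082) [ 9.92433906e-01  1.22780055e-01  4.85274658e+02 -1.19978933e+01]
pan 1274 ((589.34423828125, -7.8538055419921875), (129.553955078125, 145.10650634765625), 0.009033014997839928) [[524.55585   64.68923 ]
 [524.5787   -80.417274]
 [654.1326   -80.39684 ]
 [654.1098    64.70966 ]]
back 58 [542.19374371  -4.72036698  44.36024159] [ 1.1423755e-01 -9.9345344e-01  5.4229834e+02 -7.4078693e+00]
floor 1039 [[ 5.27378957e+02 -7.83466407e+01  4.33307185e+00]
 [ 5.90331424e+02 -3.66911584e-01  5.61470018e+00]
 [ 6.51936107e+02  6.45380566e+01  1.04091836e+01]]
[[ 0.957  0.289 -0.   ]
 [ 0.289 -0.957  0.002]
 [ 0.    -0.002 -1.   ]]
```

apply_moves --series '[[[23.6,-22.3,0],[0,0,0]],[[23.6,-22.3,0],[0,0,0]],[[23.6,-22.3,0],[0,0,0]],[[23.6,-22.3,0],[0,0,0]],[[23.6,-22.3,0],[0,0,0]],[[23.6,-22.3,0],[0,0,0]],[[23.6,-22.3,0],[0,0,0]],[[23.6,-22.3,0],[0,0,0]],[[23.6,-22.3,0],[0,0,0]],[[23.6,-22.3,0],[0,0,0]],[[23.6,-22.3,0],[0,0,0]],[[23.6,-22.3,0],[0,0,0]]]' --claw 0.6

```text
t: 1.1
tool_pos: [0.3674, -0.235, 0.4045]
orientation: [-3.108, -0.458, 0.0]
force: [0.9, -0.7, 0.7]
opening: 0.056
gripper_force: 0.0
```

apply_moves --series '[[[23.6,-22.3,15],[0,0,0]],[[23.6,-22.3,15],[0,0,0]],[[23.6,-22.3,15],[0,0,0]],[[23.6,-22.3,15],[0,0,0]],[[23.6,-22.3,15],[0,0,0]],[[23.6,-22.3,15],[0,0,0]],[[23.6,-22.3,14],[0,0,0]],[[23.6,-22.3,10],[0,0,0]],[[0,0,0],[0,0,0.085]],[[0,0,0],[0,0,0.086]],[[0,0,0],[0,0,0]],[[0,0,0],[0,0,0]]]'

```text
t: 2.1
tool_pos: [0.4962, -0.0111, 0.2904]
orientation: [-3.135, -0.196, 0.001]
force: [-0.7, 0.2, 0.4]
opening: 0.0558
gripper_force: 0.0
```

apply_moves --series '[[[0,0,20],[0,0,0]],[[0,0,20],[0,0,0]],[[0,0,15],[0,0,0]],[[0,0,12],[0,0,0]],[[0,0,11],[0,0,0]],[[0,0,0],[0,0,0]]]'

```text
t: 2.6
tool_pos: [0.4953, -0.0114, 0.2105]
orientation: [-3.135, -0.192, 0.005]
force: [-0.2, 0.8, 0.0]
opening: 0.056
gripper_force: 0.0
```

apply_moves --series '[[[0,0,0],[0,0,0]],[[0,0,0],[0,0,0]],[[0,0,0],[0,0,0]],[[0,0,0],[0,0,0]],[[0,0,0],[0,0,0]],[[0,0,0],[0,0,0]],[[0,0,0],[0,0,0]],[[0,0,0],[0,0,0]]]' --claw 0 --newtons 60

```text
t: 3.27
tool_pos: [0.4965, -0.0112, 0.213]
orientation: [3.136, 0.191, 0.001]
force: [-0.1, -0.3, 2.0]
opening: 0.0154
gripper_force: 59.9
```

```bash
cat >> h.py <<'E'
def scoop():  # scoop grip, yaw, pitch from tool pose
    s=robot.read_state();M=R.from_rotvec(s["orientation"]).as_matrix();g=s["tool_pos"]+.167*M[:,2]
    x=M[:,0];print("t",round(s["t"],2),"grip",(g*1000).round(1),"yaw",np.degrees(np.arctan2(x[1],x[0])).round(2),"noseup",np.degrees(np.arcsin(x[2])).round(2),"F",s["force"].round(1),"op",round(s["opening"]*1000,1),"gf",round(s["gripper_force"],1));return s,M,g
E
python3 - <<'E'
from h import *
scoop();snap("side","side1")
im=cv2.imread("pics/side1.png");cv2.imwrite("pics/c1.png",cv2.resize(im[100:300,200:440],None,fx=3,fy=3))
E
```

```text
t 3.27 grip [496.6 -11.2  46. ] yaw 6.99 noseup 0.02 F [-0.1 -0.3  2. ] op 15.4 gf 59.9
```

View pics/c1.png

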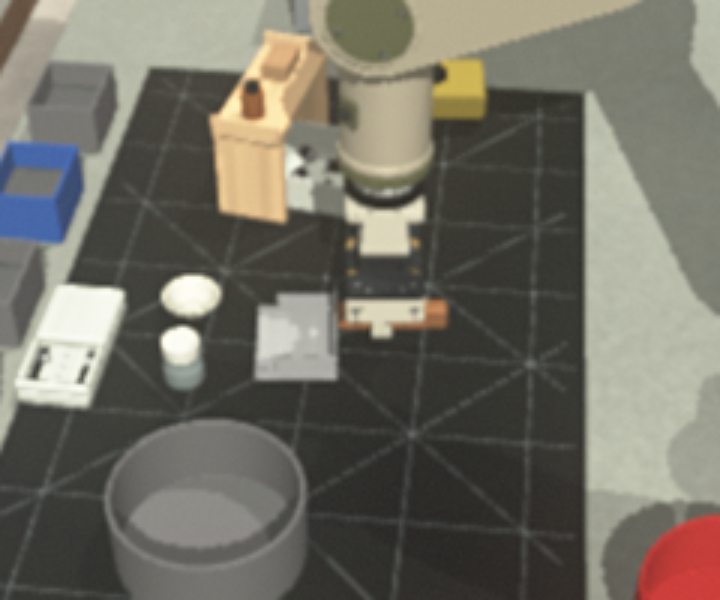

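The fingers close on the handle well (crop (385,315)). The pan is undisturbed. Lift and carry to the tray front.

apply_moves --series '[[[0,0,-6],[0,0,0]],[[0,0,-12],[0,0,0]],[[0,0,-16],[0,0,0]],[[0,0,-16],[0,0,0]],[[-6,11,-10],[0,0,0]],[[-12,22,0],[0,0,0]],[[-12,22,0],[0,0,0]],[[-12,22,0],[0,0,0]],[[-12,22,0],[0,0,0]],[[-12,22,0],[0,0,0]],[[-12,22,0],[0,0,0]],[[-12,22,0],[0,0,0]]]'

```text
t: 4.32
tool_pos: [0.426, -0.1874, 0.2734]
orientation: [3.135, 0.191, 0.0]
force: [0.3, -0.8, -2.0]
opening: 0.0156
gripper_force: 59.9
```

apply_moves --series '[[[-12,22,0],[0,0,0]],[[-10,22,0],[0,0,0]],[[-6,12,0],[0,0,0]],[[0,0,0],[0,0,0.06]],[[0,0,0],[0,0,0.06]],[[0,0,0],[0,0,0.06]],[[0,0,0],[0,0,0.06]],[[0,0,0],[0,0,0.058]],[[0,0,0],[0,0,0]],[[0,0,0],[0,0,0]]]'

```text
t: 5.15
tool_pos: [0.4057, -0.2452, 0.2732]
orientation: [3.129, -0.274, 0.0]
force: [0.1, 1.2, -2.2]
opening: 0.0157
gripper_force: 59.9
```

```bash
python3 - <<'E'
from h import *
scoop();im,d=snap("top","top2")
cv2.imwrite("pics/c2.png",cv2.resize(im[120:300,380:600],None,fx=3.3,fy=3.3,interpolation=cv2.INTER_CUBIC))
W=np.load("pics/top2.npz")["W"];hsv=cv2.cvtColor(im,cv2.COLOR_BGR2HSV)
m=(d>0)&(W[...,2]>.108)&(W[...,2]<.126);m[:,:440]=0;m[:,580:]=0;m[:120]=0;m[230:]=0
print("board",m.sum(),cv2.minAreaRect((W[m][:,:2]*1000).astype(np.float32)))
E
```

```text
t 5.15 grip [ 405.7 -245.3  106.2] yaw -10.01 noseup 0.0 F [ 0.1  1.2 -2.2] op 15.7 gf 59.9
board 2149 ((645.8612670898438, -288.3316650390625), (180.2469940185547, 77.50836181640625), 80.35147094726562)
```

View pics/c2.png

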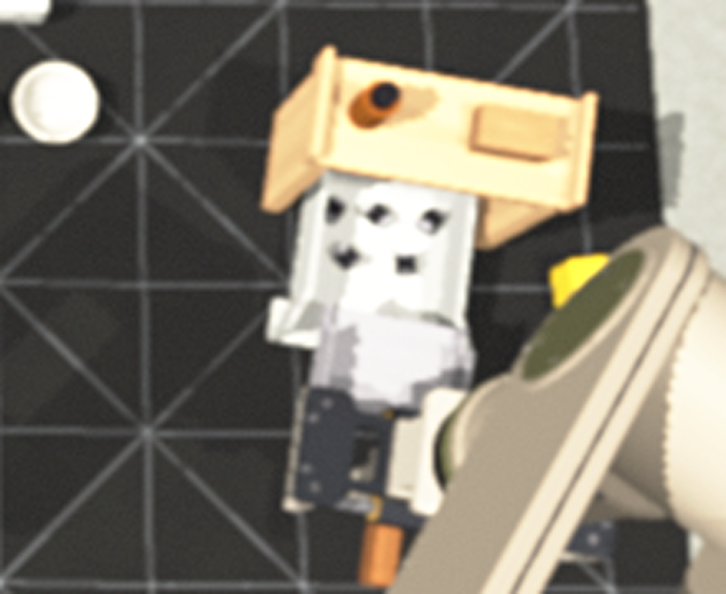

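The pan hovers before the tray mouth, crop (390,360), with cells undisturbed. Check the lateral alignment and sag numerically from depth.

```bash
python3 - <<'E'
from h import *
f=np.load("pics/top2.npz");W,d=f["W"]*1000,f["d"]
a=np.radians(-9.9);o=np.array([587.3,-277.6]);D=W[...,:2]-o
X=D@[np.cos(a),np.sin(a)];Y=D@[-np.sin(a),np.cos(a)];Z=W[...,2]
ok=(d>0)
for lo in(-35,-20,-5,10):
  m=ok&(X>lo)&(X<lo+15)&(abs(Y)<75)&(Z>37)&(Z<47)
  y=Y[m];print("tray x",lo,len(y),"L",np.percentile(y[y>0],[5,50,95]).round(1),"R",np.percentile(y[y<0],[5,50,95]).round(1), "floor z",np.median(Z[ok&(X>lo)&(X<lo+15)&(abs(Y)<30)]).round(1))
for lo in(-140,-125,-110,-95,-80,-65):
  m=ok&(X>lo)&(X<lo+15)&(abs(Y)<70)&(Z>58)&(Z<105)
  y=Y[m]
  if len(y): 
    fl=m&(abs(Y)<30); hi=m&(Z>72);
    print("pan x",lo,len(y),np.percentile(y,[2,98]).round(1),"hi",np.percentile(Y[hi],[2,98]).round(1) if hi.sum() else 0,"floor",np.median(Z[fl]).round(1))
m=ok&(abs(Y)<30)&(Z>58)&(Z<75);print("tip x",np.percentile(X[m],[98,99.5]))
E
```

```text
tray x -35 24 L [51.4 53.3 54.5] R [-56.  -53.9 -52.1] floor z 4.2
tray x -20 28 L [51.3 52.7 54.4] R [-56.5 -54.3 -53. ] floor z 5.7
tray x -5 24 L [51.  52.8 54.2] R [-56.7 -54.2 -52.3] floor z 6.0
tray x 10 30 L [51.2 53.2 71.5] R [-72.3 -54.2 -52.7] floor z 6.3
pan x -140 10 [ 0.9 15.9] hi 0 floor 65.7
pan x -125 153 [-27.7  48.8] hi [46.8 50. ] floor 65.1
pan x -110 272 [-46.3  48.8] hi [-47.2  49.5] floor 64.5
pan x -95 305 [-46.5  49.2] hi [-47.7  49.4] floor 64.4
pan x -80 269 [-45.9  48.1] hi [-47.2  48.5] floor 64.5
pan x -65 110 [-48.1  47.8] hi [-45.8  48.2] floor 64.0
tip x [354.17019729 359.18356146]
```

apply_moves --series '[[[0,1.5,10],[0,0,0]],[[0,0,14],[0,0,0]],[[0,0,14],[0,0,0]],[[0,0,10],[0,0,0]],[[0,0,5],[0,0,0]],[[0,0,3],[0,0,0]],[[0,0,0],[0,0,0]],[[0,0,0],[0,0,0]]]'

```text
t: 5.87
tool_pos: [0.406, -0.2466, 0.2171]
orientation: [3.129, -0.276, 0.001]
force: [-0.2, -0.1, -1.5]
opening: 0.0157
gripper_force: 59.9
```

apply_moves --series '[[[0,0,1],[0,0,0]],[[0,0,0],[0,0,0]],[[0,0,0],[0,0,0]]]'

```text
t: 6.12
tool_pos: [0.406, -0.2465, 0.2162]
orientation: [3.129, -0.276, 0.001]
force: [0.1, 0.6, -1.4]
opening: 0.015
gripper_force: 59.9
```

apply_moves --series '[[[0,0,0.7],[0,0,0]],[[0,0,0.7],[0,0,0]],[[0,0,0],[0,0,0]],[[0,0,0],[0,0,0]]]'

```text
t: 6.45
tool_pos: [0.406, -0.2465, 0.2147]
orientation: [3.129, -0.276, 0.001]
force: [-2.0, -0.3, 0.5]
opening: 0.0157
gripper_force: 59.9
```

apply_moves --series '[[[4,0,0],[0,0,0]],[[7,0,0],[0,0,0]],[[7,0,0],[0,0,0]],[[7,0,0],[0,0,0]],[[7,0,0],[0,0,0]],[[6,0,0],[0,0,0]],[[6,0,0],[0,0,0]],[[6,0,0],[0,0,0]],[[6,0,0],[0,0,0]],[[6,0,0],[0,0,0]],[[6,0,0],[0,0,0]],[[6,0,0],[0,0,0]]]'

```text
t: 7.45
tool_pos: [0.4797, -0.2597, 0.215]
orientation: [3.129, -0.276, -0.0]
force: [-5.7, 0.9, 10.4]
opening: 0.0153
gripper_force: 59.9
```

apply_moves --series '[[[4,0,-0.5],[0,0,0]],[[4,0,0],[0,0,0]],[[4,0,0],[0,0,0]],[[4,0,0],[0,0,0]],[[4,0,0],[0,0,0]],[[4,0,0],[0,0,0]],[[4,0,0],[0,0,0]],[[3,0,0],[0,0,0]],[[3,0,0],[0,0,0]],[[0,0,0],[0,0,0]]]'

```text
t: 8.28
tool_pos: [0.5109, -0.2652, 0.2147]
orientation: [-3.128, 0.277, 0.011]
force: [-20.3, 5.3, 20.1]
opening: 0.0157
gripper_force: 60.1
```

```bash
python3 - <<'E'
from h import *
scoop();a,_=snap("top","top3");b,_=snap("side","side3")
A=cv2.resize(a[140:240,440:560],None,fx=4,fy=4,interpolation=cv2.INTER_CUBIC);B=cv2.resize(b[90:190,250:330],None,fx=4,fy=4,interpolation=cv2.INTER_CUBIC)
cv2.imwrite("pics/c3.png",np.hstack([A,B]))
E
```

```text
t 8.28 grip [ 509.8 -264.8   47.7] yaw -10.13 noseup -0.41 F [-20.3   5.3  20.1] op 15.7 gf 60.1
```

View pics/c3.png

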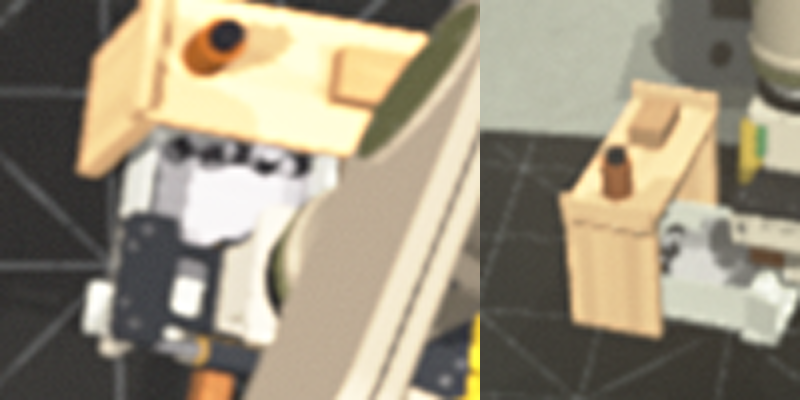

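The lip has reached the back. Five dark cells lie in a row at top crop (178..300, 150..165); check whether they are above the lip.

```bash
cat >> h.py <<'E'
def tray(W):
    a=np.radians(-9.9);D=W[...,:2]*1000-np.array([587.3,-278.2])
    return D@[np.cos(a),np.sin(a)],D@[-np.sin(a),np.cos(a)],W[...,2]*1000
def dark(tag,xr=(-80,60),th=95):
    f=np.load(f"pics/{tag}.npz");im,d,W=f["im"],f["d"],f["W"];X,Y,Z=tray(W)
    m=(d>0)&(im.max(2)<th)&(X>xr[0])&(X<xr[1])&(abs(Y)<47)&(Z>8)&(Z<45)
    n,l,s,c=cv2.connectedComponentsWithStats(m.astype(np.uint8))
    for i in range(1,n):
        k=l==i
        if s[i,4]>2: print(tag,s[i,4],c[i].round(0),"X",X[k].mean().round(1),"Y",Y[k].mean().round(1),"Z",np.percentile(Z[k],[10,50,95]).round(1))
E
python3 - <<'E'
from h import *
dark("top0");dark("top3");dark("side3")
E
```

```text
top0 17 [481. 183.] X 26.5 Y 36.9 Z [16.8 18.9 22.5]
top0 12 [494. 184.] X 28.5 Y 5.9 Z [16.8 18.2 20.8]
top0 12 [511. 186.] X 33.3 Y -35.4 Z [16.2 19.  21.6]
top0 17 [484. 198.] X -8.0 Y 23.6 Z [14.1 16.7 20. ]
top0 15 [503. 199.] X -4.8 Y -19.4 Z [16.3 19.3 22.7]
top3 23 [485. 176.] X 44.0 Y 29.7 Z [18.9 21.1 24.5]
top3 17 [493. 178.] X 43.8 Y 10.9 Z [16.7 20.5 23.6]
top3 13 [500. 178.] X 47.0 Y -6.6 Z [16.  19.  24.1]
top3 11 [515. 180.] X 46.2 Y -42.1 Z [21.4 22.1 25. ]
top3 9 [506. 181.] X 41.6 Y -21.9 Z [16.2 19.5 22.6]
side3 3 [297. 153.] X 44.6 Y -13.6 Z [18.2 19.4 23. ]
```

apply_moves --series '[[[0,0,-0.7],[0,0,0]],[[1.5,0,-0.3],[0,0,0]],[[1.5,0,0],[0,0,0]],[[1.5,0,0],[0,0,0]],[[1.5,0,0],[0,0,0]],[[1,0,0],[0,0,0]],[[0,0,0],[0,0,0]]]'

```text
t: 8.97
tool_pos: [0.5162, -0.2671, 0.2149]
orientation: [-3.129, 0.278, 0.017]
force: [-29.4, -1.5, 20.0]
opening: 0.0153
gripper_force: 60.1
```

```bash
python3 - <<'E'
from h import *
s,M,g=scoop();print(tray(g));snap("top","top4");dark("top4")
E
```

```text
t 8.97 grip [ 514.3 -266.9   47.9] yaw -10.14 noseup -0.62 F [-29.4  -1.5  20. ] op 15.3 gf 60.1
(np.float64(-73.80726732049895), np.float64(-1.4183219235153999), np.float64(47.903176181430446))
top4 21 [484. 176.] X 43.7 Y 31.9 Z [18.  21.  23.4]
top4 20 [492. 178.] X 43.7 Y 13.8 Z [15.8 19.8 25.1]
top4 12 [498. 178.] X 45.7 Y -2.7 Z [17.  20.3 22.3]
top4 18 [513. 181.] X 45.4 Y -37.8 Z [19.8 22.1 24. ]
```

Tip at about +50 (wall foot), cells at X≈44–46, so they are on the pan. Tilt nose up in place before withdrawing.

apply_moves --series '[[[-5,0,-0.5],[0,0.03,0]],[[-6,0,-0.5],[0,0.04,0]],[[-6,0,-0.5],[0,0.04,0]],[[-6.2,0,-0.5],[0,0.04,0]],[[-6.5,0,-0.5],[0,0.04,0]],[[-6.7,0,-0.5],[0,0.04,0]],[[-6.7,0,-0.5],[0,0.04,0]],[[0,0,0],[0,0,0]],[[0,0,0],[0,0,0]]]'

```text
t: 9.77
tool_pos: [0.4763, -0.2587, 0.2134]
orientation: [3.079, -0.273, 0.415]
force: [0.5, -0.4, -2.7]
opening: 0.0153
gripper_force: 60.0
```

```bash
python3 - <<'E'
from h import *
s,M,g=scoop();print(tray(g),s["tool_pos"]);a,_=snap("top","top5");dark("top5");b,_=snap("side","side5");dark("side5")
A=cv2.resize(a[140:240,440:560],None,fx=4,fy=4,interpolation=cv2.INTER_CUBIC);B=cv2.resize(b[90:190,250:330],None,fx=4,fy=4,interpolation=cv2.INTER_CUBIC)
cv2.imwrite("pics/c5.png",np.hstack([A,B]))
E
```

```text
t 9.77 grip [ 519.8 -266.3   52.4] yaw -10.13 noseup 15.34 F [ 0.5 -0.4 -2.7] op 15.3 gf 60.0
(np.float64(-68.4985886242683), np.float64(0.11292410602758984), np.float64(52.36530303833872)) [ 0.47633622 -0.25868887  0.21341883]
```

View pics/c5.png

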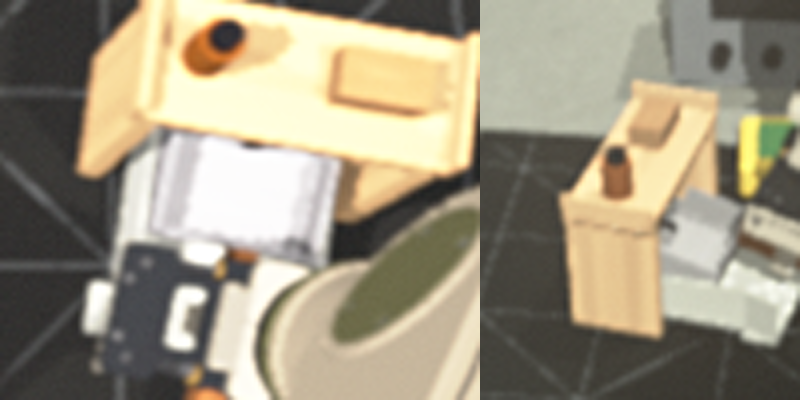

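The pan looks empty where visible; the front ~20 mm is hidden by the ledge. Weigh by averaging the force.

```bash
python3 - <<'E'
from h import *
F=[]
for i in range(14):
    im,d=robot.read_camera("side");F.append(robot.read_state()["force"])
F=np.array(F);print(F.mean(0),F.std(0)/14**.5)
f=np.load("pics/side5.npz");im,d,W=f["im"],f["d"],f["W"];X,Y,Z=tray(W)
m=(d>0)&(im.max(2)<110)&(X>-60)&(X<90)&(abs(Y)<50)&(Z>5)&(Z<100)
n,l,s,c=cv2.connectedComponentsWithStats(m.astype(np.uint8))
for i in range(1,n):
    k=l==i;print(s[i,4],c[i].round(0),X[k].mean().round(1),Y[k].mean().round(1),np.percentile(Z[k],[5,50,95]).round(1))
for t in ("top5","side5"):
    f=np.load(f"pics/{t}.npz");d,W=f["d"],f["W"];X,Y,Z=tray(W)
    m=(d>0)&(X>-20)&(X<80)&(abs(Y)<44)&(Z>5)&(Z<95)
    # height above pan plane (nose-up 15.3 deg through tip)
    a=np.radians(15.3);h=-(X+68.5)*np.sin(a)+(Z-52.4)*np.cos(a)+42;u=(X+68.5)*np.cos(a)+(Z-52.4)*np.sin(a)-85
    k=m&(h>8)&(h<22)&(u>-36)&(u<45);print(t,m.sum(),k.sum(),[ (int(p),int(q),int(r)) for p,q,r in zip(u[k],Y[k],h[k])][:40])
    k=m&(h<-8);print("below",k.sum(),[ (int(p),int(q),int(r)) for p,q,r in zip(X[k],Y[k],Z[k])][:20])
E
```

```text
[ 0.06270475  0.41264498 -2.20077172] [0.1222503  0.10799431 0.14454949]
5 [296. 146.] 43.8 -1.5 [56.8 57.2 58.1]
1 [314. 145.] -6.8 -47.2 [39.6 39.6 39.6]
22 [318. 151.] -37.5 4.1 [48.8 56.  62.4]
top5 937 17 [(21, 5, 11), (21, 3, 14), (22, 1, 13), (19, 5, 8), (19, 5, 14), (19, 2, 12), (20, 0, 13), (20, -1, 13), (21, -4, 12), (21, -5, 14), (22, -9, 9), (22, -10, 14), (18, -4, 12), (19, -6, 12), (19, -9, 10), (22, -36, 13), (-19, -43, 8)]
below 28 [(55, 42, 18), (55, 41, 13), (53, 40, 10), (47, 40, 6), (-11, 37, 7), (-9, 27, 5), (-8, 25, 5), (-13, 39, 5), (-13, 37, 6), (-11, 27, 5), (-9, 15, 7), (-9, 13, 6), (-12, 17, 6), (-11, 12, 5), (-14, 14, 5), (-14, 13, 8), (-13, 10, 6), (-13, 5, 7), (-12, 3, 7), (-11, -1, 6)]
side5 258 49 [(16, -43, 20), (30, -31, 17), (27, -31, 19), (15, -43, 16), (30, -35, 10), (26, -32, 14), (7, -42, 16), (30, -21, 16), (28, -29, 11), (31, -15, 15), (-14, -42, 18), (30, -16, 10), (26, -9, 17), (23, -9, 18), (32, -10, 9), (28, -4, 15), (25, -5, 16), (21, -4, 18), (19, -13, 13), (-26, -39, 17), (26, 2, 17), (23, 1, 18), (20, 0, 18), (17, -4, 16), (-17, -39, 8), (24, 6, 16), (21, 6, 18), (18, 4, 18), (16, -1, 15), (24, 1, 8), (21, 1, 10), (17, 7, 16), (16, 3, 9), (-24, -18, 9), (-4, 0, 8), (14, 40, 20), (9, 41, 18), (9, 40, 14), (7, 43, 12), (-1, 43, 17)]
below 30 [(-11, -42, 10), (-16, -40, 12), (-6, -36, 9), (-10, -34, 11), (-14, -32, 13), (-15, -42, 7), (-18, -43, 6), (-2, -35, 5), (-6, -36, 5), (-10, -35, 6), (-14, -32, 9), (-6, -24, 9), (-19, -27, 9), (-3, -22, 5), (-7, -19, 8), (-11, -20, 8), (-16, -26, 5), (-5, -15, 6), (-11, -18, 5), (-15, -17, 7)]
```

Depth shows objects 8–18 mm above the pan floor in the hidden front part: the cells are on the pan. Withdraw gently.

apply_moves --series '[[[-2,0,-0.6],[0,0,0]],[[-4,0,-1.1],[0,0,0]],[[-6,0,-1.6],[0,0,0]],[[-8,0,-2.2],[0,0,0]],[[-8,0,-2.2],[0,0,0]],[[-8,0,-2.2],[0,0,0]],[[-8,0,-2.2],[0,0,0]],[[-8,0,-2.2],[0,0,0]],[[-7,0,-1.9],[0,0,0]],[[-5,0,-1.4],[0,0,0]],[[-3,0,-0.8],[0,0,0]],[[-1,0,-0.3],[0,0,0]]]'

```text
t: 11.57
tool_pos: [0.4068, -0.2466, 0.2142]
orientation: [3.078, -0.272, 0.418]
force: [-0.4, -0.5, -1.7]
opening: 0.0155
gripper_force: 60.0
```

```bash
python3 - <<'E'
from h import *
s,M,g=scoop();print(tray(g));a,_=snap("top","top6");b,_=snap("side","side6")
A=cv2.resize(a[140:240,440:560],None,fx=4,fy=4,interpolation=cv2.INTER_CUBIC);B=cv2.resize(b[90:190,250:330],None,fx=4,fy=4,interpolation=cv2.INTER_CUBIC)
cv2.imwrite("pics/c6.png",np.hstack([A,B]))
E
```

```text
t 11.57 grip [ 450.6 -254.4   53.2] yaw -10.11 noseup 15.47 F [-0.4 -0.5 -1.7] op 15.5 gf 60.0
(np.float64(-138.732068395718), np.float64(-0.055907479834779394), np.float64(53.23167164044762))
```

View pics/c6.png

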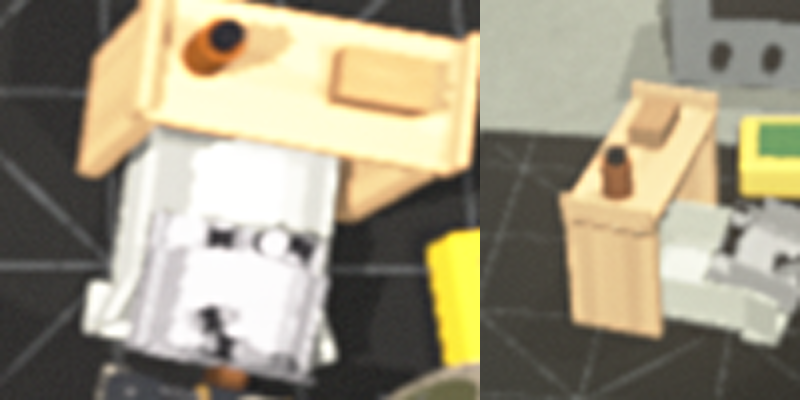

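Cells ride on the pan: two at the rear (215,320),(220,345), others near the front edge (220..310,238). The tray floor looks clear. Tilt further and raise so they slide back.

apply_moves --series '[[[-4,0,-3],[0,0.03,0]],[[-5,0,-4.7],[0,0.04,0]],[[-5,0,-4.7],[0,0.04,0]],[[-5,0,-4.7],[0,0.04,0]],[[-5,0,-4.7],[0,0.04,0]],[[-5,0,-4.7],[0,0.04,0]],[[-5,0,-4.7],[0,0.04,0]],[[-5,0,-4.7],[0,0.04,0]],[[-4,0,-4],[0,0.03,0]],[[0,0,0],[0,0,0]],[[0,0,0],[0,0,0]],[[0,0,0],[0,0,0]]]'

```text
t: 12.67
tool_pos: [0.3529, -0.2372, 0.2331]
orientation: [2.936, -0.259, 0.923]
force: [0.9, -0.1, -2.5]
opening: 0.0158
gripper_force: 60.0
```

```bash
python3 - <<'E'
from h import *
s,M,g=scoop();print(tray(g),s["tool_pos"],s["q"].round(2));a,_=snap("top","top7")
for t in(.124*M[:,0]+.042*M[:,2],.045*M[:,0]+.042*M[:,2]): print(proj("top",g+t),(np.array(proj("top",g+t))-[440,140])*4)
cv2.imwrite("pics/c7.png",cv2.resize(a[140:260,440:560],None,fx=4.5,fy=4.5,interpolation=cv2.INTER_CUBIC))
E
```

```text
t 12.67 grip [ 447.  -254.    96.2] yaw -10.09 noseup 34.92 F [ 0.9 -0.1 -2.5] op 15.8 gf 60.0
(np.float64(-142.33430120137723), np.float64(-0.26383748185103784), np.float64(96.17892321765126)) [ 0.35294705 -0.23715845  0.23311798] [-0.88 -0.48  2.42  0.55  0.8   0.56]
(np.float64(513.8843991947498), np.float64(190.57424779541108)) [295.53759678 202.29699118]
(np.float64(501.9383996008137), np.float64(223.40270730634413)) [247.7535984  333.61082923]
```

View pics/c7.png

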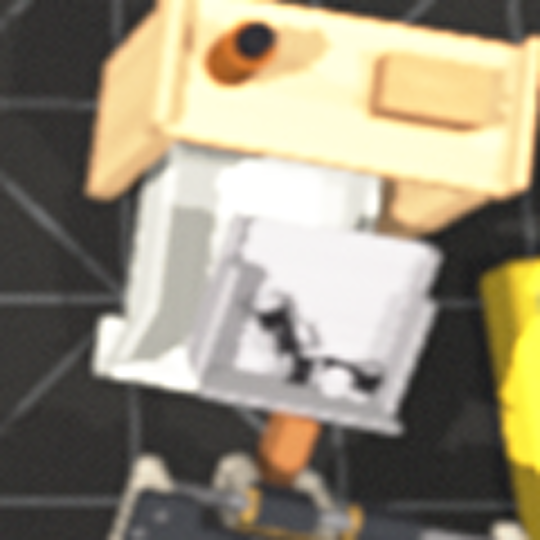

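All cells (a cluster of ~4–5) now lie at the pan's back (310,350), and the visible tray floor is empty. Raise straight up.

apply_moves --series '[[[3,0,-4],[0,0,0]],[[6,0,-8],[0,0,0]],[[7,0,-10],[0,0,0]],[[7,0,-10],[0,0,0]],[[7,0,-10],[0,0,0]],[[7,0,-10],[0,0,0]],[[7,0,-10],[0,0,0]],[[6,0,-8],[0,0,0]],[[3,0,-4],[0,0,0]]]'

```text
t: 13.47
tool_pos: [0.3542, -0.2375, 0.3265]
orientation: [2.933, -0.258, 0.927]
force: [-0.6, -0.4, -2.2]
opening: 0.0155
gripper_force: 60.0
```

```bash
cat >> h.py <<'E'
def pose(grip,yaw,pitch):  # mm, deg nose-up -> TCP(mm), matrix
    y,p=np.radians([yaw,pitch]);f=np.array([np.cos(y),np.sin(y),0]);z=np.array([0,0,1.])
    x=np.cos(p)*f+np.sin(p)*z;zt=np.sin(p)*f-np.cos(p)*z
    return np.array(grip)-167*zt,np.stack([x,np.cross(zt,x),zt],1)
def plan(grip,yaw,pitch,n,start=None):
    s=robot.read_state()
    if start is None:
        M=R.from_rotvec(s["orientation"]).as_matrix();g=s["tool_pos"]*1000+167*M[:,2];x=M[:,0]
        start=(g,np.degrees(np.arctan2(x[1],x[0])),np.degrees(np.arcsin(x[2])))
    P=pose(*start);out=[]
    for i in range(1,n+1):
        k=i/n;Q=pose(start[0]+k*(np.array(grip)-start[0]),start[1]+k*(yaw-start[1]),start[2]+k*(pitch-start[2]))
        sh=P[1].T@(Q[0]-P[0]);tu=R.from_matrix(P[1].T@Q[1]).as_rotvec();P=Q;out.append((sh.round(1).tolist(),tu.round(3).tolist()))
    for o in (out if n<=12 else [out[0],out[n//3],out[2*n//3],out[-1]]):print(list(o))
    return (np.array(grip,float),yaw,pitch)
E
python3 - <<'E'
from h import *
s,M,g=scoop();print(s["q"].round(2))
a=plan((480,-100,200),40,30,18);a=plan((600,90,200),90,20,18,a)
E
```

```text
t 13.47 grip [ 448.6 -254.5  189.8] yaw -10.02 noseup 35.08 F [-0.6 -0.4 -2.2] op 15.5 gf 60.0
[-0.88 -0.62  2.33  0.46  1.    0.7 ]
[[1.4, -4.1, -0.3], [0.028, -0.005, -0.04]]
[[3.5, -3.9, 1.1], [0.027, -0.005, -0.041]]
[[5.5, -3.0, 2.2], [0.025, -0.005, -0.041]]
[[6.9, -1.7, 2.9], [0.024, -0.005, -0.042]]
[[12.0, 0.2, 6.0], [0.024, -0.01, -0.042]]
[[12.9, 3.3, 5.6], [0.022, -0.01, -0.043]]
[[12.7, 6.5, 4.8], [0.019, -0.01, -0.045]]
[[11.9, 8.9, 3.8], [0.017, -0.01, -0.045]]
```

```bash
python3 - <<'E'
from h import *
a=plan((470,-110,200),40,32,12)
E
```

```text
[[1.2, -5.2, -0.7], [0.042, -0.004, -0.06]]
[[1.9, -5.3, -0.2], [0.041, -0.004, -0.06]]
[[2.6, -5.3, 0.3], [0.041, -0.004, -0.06]]
[[3.3, -5.2, 0.7], [0.041, -0.004, -0.06]]
[[4.1, -5.0, 1.2], [0.041, -0.004, -0.06]]
[[4.8, -4.8, 1.7], [0.04, -0.004, -0.061]]
[[5.5, -4.5, 2.1], [0.04, -0.004, -0.061]]
[[6.1, -4.2, 2.5], [0.04, -0.004, -0.061]]
[[6.8, -3.8, 2.9], [0.04, -0.004, -0.061]]
[[7.4, -3.3, 3.3], [0.039, -0.004, -0.061]]
[[8.0, -2.8, 3.6], [0.039, -0.004, -0.061]]
[[8.6, -2.3, 3.9], [0.039, -0.004, -0.062]]
```

apply_moves --series '[[[1,-5,-0.5],[0.04,-0.004,-0.06]],[[2,-5,0],[0.04,-0.004,-0.06]],[[2.5,-5,0.5],[0.04,-0.004,-0.06]],[[3.5,-5,0.5],[0.04,-0.004,-0.06]],[[4,-5,1],[0.04,-0.004,-0.06]],[[5,-5,1.5],[0.04,-0.004,-0.06]],[[5.5,-4.5,2],[0.04,-0.004,-0.06]],[[6,-4,2.5],[0.04,-0.004,-0.06]],[[7,-4,3],[0.04,-0.004,-0.06]],[[7.5,-3.5,3.5],[0.04,-0.004,-0.06]],[[8,-3,3.5],[0.04,-0.004,-0.06]],[[8.5,-2.5,4],[0.04,-0.004,-0.06]]]'

```text
t: 14.47
tool_pos: [0.4025, -0.1664, 0.339]
orientation: [-2.681, -0.966, -0.769]
force: [0.7, -0.3, -2.2]
opening: 0.0156
gripper_force: 60.0
```

```bash
python3 - <<'E'
from h import *
s,M,g=scoop();print(s["q"].round(2))
a=plan((560,30,200),75,25,12);a=plan((620,140,180),90,15,9,a)
E
```

```text
t 14.47 grip [ 470.4 -109.6  197.5] yaw 39.56 noseup 32.05 F [ 0.7 -0.3 -2.2] op 15.6 gf 60.0
[-0.75 -0.38  2.13  0.57  1.35  0.02]
[[13.1, 0.3, 6.9], [0.027, -0.01, -0.044]]
[[13.3, 0.9, 6.9], [0.027, -0.01, -0.044]]
[[13.5, 1.5, 6.8], [0.026, -0.01, -0.044]]
[[13.7, 2.1, 6.8], [0.026, -0.01, -0.045]]
[[13.8, 2.8, 6.7], [0.025, -0.01, -0.045]]
[[14.0, 3.4, 6.6], [0.025, -0.01, -0.045]]
[[14.0, 4.0, 6.5], [0.024, -0.01, -0.045]]
[[14.1, 4.7, 6.3], [0.024, -0.01, -0.046]]
[[14.1, 5.3, 6.2], [0.023, -0.01, -0.046]]
[[14.1, 5.9, 6.0], [0.023, -0.01, -0.046]]
[[14.0, 6.5, 5.8], [0.022, -0.01, -0.046]]
[[13.9, 7.2, 5.6], [0.022, -0.01, -0.047]]
[[14.6, 5.2, 7.8], [0.012, -0.019, -0.026]]
[[14.6, 5.5, 7.5], [0.012, -0.019, -0.027]]
[[14.7, 5.9, 7.2], [0.011, -0.019, -0.027]]
[[14.7, 6.1, 7.0], [0.01, -0.019, -0.027]]
[[14.7, 6.4, 6.7], [0.01, -0.019, -0.027]]
[[14.7, 6.7, 6.4], [0.009, -0.019, -0.028]]
[[14.7, 7.0, 6.2], [0.009, -0.019, -0.028]]
[[14.6, 7.3, 5.9], [0.008, -0.019, -0.028]]
[[14.6, 7.6, 5.6], [0.008, -0.019, -0.028]]
```

apply_moves --series '[[[7,0,4],[0.014,-0.005,-0.022]],[[13,1,7],[0.027,-0.01,-0.044]],[[13.5,1.5,7],[0.026,-0.01,-0.044]],[[13.5,2,7],[0.026,-0.01,-0.045]],[[14,3,6.5],[0.025,-0.01,-0.045]],[[14,3.5,6.5],[0.025,-0.01,-0.045]],[[14,4,6.5],[0.024,-0.01,-0.045]],[[14,4.5,6.5],[0.024,-0.01,-0.046]],[[14,5.5,6],[0.023,-0.01,-0.046]],[[14,6,6],[0.023,-0.01,-0.046]],[[14,6.5,6],[0.022,-0.01,-0.046]],[[14,7,5.5],[0.022,-0.01,-0.047]]]'

```text
t: 15.47
tool_pos: [0.5404, -0.0463, 0.351]
orientation: [-2.27, -1.695, -0.515]
force: [0.0, -0.3, -2.0]
opening: 0.016
gripper_force: 60.0
```

apply_moves --series '[[[14.6,5.2,7.8],[0.012,-0.019,-0.026]],[[14.6,5.5,7.5],[0.012,-0.019,-0.027]],[[14.7,6,7.2],[0.011,-0.019,-0.027]],[[14.7,6,7],[0.01,-0.019,-0.027]],[[14.7,6.5,6.7],[0.01,-0.019,-0.027]],[[14.7,6.7,6.4],[0.009,-0.019,-0.028]],[[10,5,4],[0.006,-0.012,-0.02]],[[5,2.5,2],[0.004,-0.006,-0.01]],[[0,0,0],[0,0,0]]]'

```text
t: 16.22
tool_pos: [0.6052, 0.0571, 0.3449]
orientation: [-2.142, -1.974, -0.342]
force: [0.2, 0.7, -2.4]
opening: 0.0156
gripper_force: 60.0
```

```bash
python3 - <<'E'
from h import *
s,M,g=scoop();print(s["q"].round(2))
a=plan((620,147,150),88,0,8)
# pivot: keep tip fixed at y=255,z from ~100
def gr(tip,yaw,p):
    _,m=pose((0,0,0),yaw,p);return np.array(tip)-124*m[:,0]-42*m[:,2]
print(gr((620,255,105),90,0),gr((620,258,95),90,-20),gr((620,260,85),90,-40),gr((620,262,80),90,-55))
E
```

```text
t 16.22 grip [610.1 108.2 186. ] yaw 85.37 noseup 17.92 F [ 0.2  0.7 -2.4] op 15.6 gf 60.0
[-0.09  0.17  1.57  0.32  1.41 -0.06]
[[9.8, 1.1, 5.9], [0.002, -0.039, -0.005]]
[[10.1, 1.1, 5.8], [0.001, -0.039, -0.006]]
[[10.3, 1.1, 5.7], [0.001, -0.039, -0.006]]
[[10.5, 1.1, 5.5], [0.001, -0.039, -0.006]]
[[10.7, 1.1, 5.3], [0.001, -0.039, -0.006]]
[[10.9, 1.1, 5.2], [0.001, -0.039, -0.006]]
[[11.1, 1.1, 5.0], [0.0, -0.039, -0.006]]
[[11.2, 1.0, 4.8], [0.0, -0.039, -0.006]]
[620. 131. 147.] [620.         155.84296104 176.87758785] [620.         192.00756866 196.87953021] [620.         225.28090775 205.66506382]
```

```bash
python3 - <<'E'
from h import *
a=plan((620,133,152),89,5,6);print();a=plan((620,156,176),89,-20,6,a);print();a=plan((620,192,197),89,-40,6,a);print();a=plan((620,225,206),89,-55,5,a)
E
```

```text
[[8.6, 1.8, 6.8], [0.003, -0.038, -0.01]]
[[8.8, 1.8, 6.7], [0.003, -0.038, -0.01]]
[[9.0, 1.8, 6.6], [0.002, -0.038, -0.01]]
[[9.3, 1.7, 6.5], [0.002, -0.038, -0.01]]
[[9.5, 1.7, 6.4], [0.002, -0.038, -0.01]]
[[9.7, 1.7, 6.3], [0.001, -0.038, -0.011]]

[[16.3, -0.1, -3.2], [-0.0, -0.073, 0.0]]
[[16.0, -0.1, -3.5], [0.0, -0.073, -0.0]]
[[15.7, -0.1, -3.8], [-0.0, -0.073, -0.0]]
[[15.4, -0.1, -4.0], [0.0, -0.073, 0.0]]
[[15.1, -0.1, -4.3], [0.0, -0.073, 0.0]]
[[14.7, -0.1, -4.5], [-0.0, -0.073, 0.0]]

[[14.2, -0.1, -5.1], [0.0, -0.058, -0.0]]
[[13.8, -0.1, -5.3], [-0.0, -0.058, -0.0]]
[[13.5, -0.1, -5.5], [-0.0, -0.058, 0.0]]
[[13.2, -0.1, -5.7], [0.0, -0.058, -0.0]]
[[12.8, -0.1, -5.9], [-0.0, -0.058, 0.0]]
[[12.4, -0.1, -6.1], [0.0, -0.058, 0.0]]

[[12.6, -0.1, -5.4], [-0.0, -0.052, -0.0]]
[[12.3, -0.1, -5.6], [0.0, -0.052, 0.0]]
[[12.0, -0.1, -5.8], [0.0, -0.052, 0.0]]
[[11.7, -0.1, -5.9], [0.0, -0.052, 0.0]]
[[11.4, -0.1, -6.1], [0.0, -0.052, -0.0]]
```

apply_moves --series '[[[8.6,1.8,6.8],[0.003,-0.038,-0.01]],[[8.8,1.8,6.7],[0.003,-0.038,-0.01]],[[9,1.8,6.6],[0.002,-0.038,-0.01]],[[9.3,1.7,6.5],[0.002,-0.038,-0.01]],[[9.5,1.7,6.4],[0.002,-0.038,-0.01]],[[9.7,1.7,6.3],[0.001,-0.038,-0.011]],[[0,0,0],[0,0,0]]]'

```text
t: 16.8
tool_pos: [0.6186, 0.1182, 0.3175]
orientation: [-2.202, -2.158, -0.094]
force: [-1.3, 0.6, -1.6]
opening: 0.0156
gripper_force: 60.0
```

apply_moves --series '[[[16.3,0,-3.2],[0,-0.073,0]],[[16,0,-3.5],[0,-0.073,0]],[[15.7,0,-3.8],[0,-0.073,0]],[[15.4,0,-4],[0,-0.073,0]],[[15,0,-4.3],[0,-0.073,0]],[[14.7,0,-4.5],[0,-0.073,0]],[[14.2,0,-5],[0,-0.058,0]],[[13.8,0,-5.3],[0,-0.058,0]],[[13.5,0,-5.5],[0,-0.058,0]],[[13.2,0,-5.7],[0,-0.058,0]],[[12.8,0,-6],[0,-0.058,0]],[[12.4,0,-6],[0,-0.058,0]]]'

```text
t: 17.8
tool_pos: [0.6231, 0.2974, 0.325]
orientation: [1.838, 1.794, -0.669]
force: [1.1, -0.1, -1.4]
opening: 0.0156
gripper_force: 60.0
```

apply_moves --series '[[[12.6,0,-5.4],[0,-0.052,0]],[[12.3,0,-5.6],[0,-0.052,0]],[[12,0,-5.8],[0,-0.052,0]],[[11.7,0,-6],[0,-0.052,0]],[[11.4,0,-6],[0,-0.052,0]],[[0,0,0],[0,0,0]],[[0,0,0],[0,0,0]],[[0,0,0],[0,0,0]],[[0,0,0],[0,0,0]]]'

```text
t: 18.55
tool_pos: [0.6248, 0.359, 0.3027]
orientation: [1.666, 1.625, -0.861]
force: [0.4, -0.6, -1.0]
opening: 0.0156
gripper_force: 60.0
```

```bash
python3 - <<'E'
from h import *
s,M,g=scoop();print(s["q"].round(2))
a,_=snap("top","top8");b,_=snap("side","side8")
A=cv2.resize(a[110:240,200:330],(400,400),interpolation=cv2.INTER_CUBIC);B=cv2.resize(b[220:320,215:315],(400,400),interpolation=cv2.INTER_CUBIC)
cv2.imwrite("pics/c8.png",np.hstack([A,B]))
a=plan((620,150,190),89,0,12)
E
```

```text
t 18.55 grip [622.2 222.4 206.8] yaw 88.31 noseup -54.93 F [ 0.4 -0.6 -1. ] op 15.6 gf 60.0
[ 0.62  0.84  0.89 -0.79  1.97  0.55]
[[-15.7, -0.1, 6.3], [-0.001, 0.08, -0.001]]
[[-16.1, -0.1, 6.1], [-0.001, 0.08, -0.001]]
[[-16.5, -0.1, 5.9], [-0.001, 0.08, -0.001]]
[[-17.0, -0.1, 5.6], [-0.001, 0.08, -0.001]]
[[-17.3, -0.1, 5.3], [-0.001, 0.08, -0.001]]
[[-17.7, -0.1, 4.9], [-0.001, 0.08, -0.001]]
[[-18.0, -0.1, 4.6], [-0.0, 0.08, -0.001]]
[[-18.4, -0.1, 4.2], [-0.0, 0.08, -0.001]]
[[-18.6, -0.1, 3.8], [-0.0, 0.08, -0.001]]
[[-18.9, -0.1, 3.3], [-0.0, 0.08, -0.001]]
[[-19.1, -0.1, 2.9], [-0.0, 0.08, -0.001]]
[[-19.3, -0.1, 2.4], [-0.0, 0.08, -0.001]]
```

View pics/c8.png

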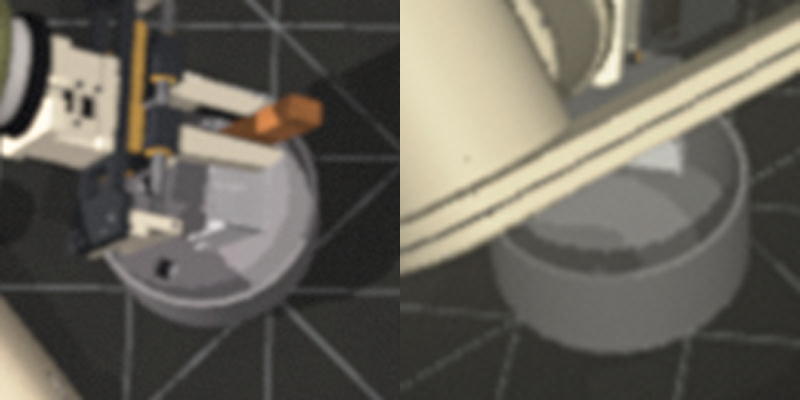

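One cell is seen in the tub at crop (165,268); the others are hidden by the scoop and arm. Level the scoop back and check numerically (no more pictures).

apply_moves --series '[[[-15.7,0,6],[0,0.08,0]],[[-16,0,6],[0,0.08,0]],[[-16.5,0,6],[0,0.08,0]],[[-17,0,5.6],[0,0.08,0]],[[-17.3,0,5.3],[0,0.08,0]],[[-17.7,0,5],[0,0.08,0]],[[-18,0,4.6],[0,0.08,0]],[[-18.4,0,4.2],[0,0.08,0]],[[-18.6,0,3.8],[0,0.08,0]],[[-19,0,3.3],[0,0.08,0]],[[-19,0,3],[0,0.08,0]],[[-19.3,0,2.4],[0,0.08,0]]]'

```text
t: 19.65
tool_pos: [0.6194, 0.1499, 0.3575]
orientation: [2.243, 2.195, 0.011]
force: [-0.0, -0.6, -1.9]
opening: 0.0157
gripper_force: 60.0
```

apply_moves --series '[[[-20,0,0],[0,0,0]],[[-30,0,0],[0,0,0]],[[-30,0,0],[0,0,0]],[[-30,0,0],[0,0,0]],[[-30,0,0],[0,0,0]],[[-15,0,0],[0,0,0]],[[0,0,0],[0,0,0]]]'

```text
t: 20.23
tool_pos: [0.616, -0.0073, 0.3568]
orientation: [2.246, 2.19, 0.003]
force: [-0.5, -0.2, -1.3]
opening: 0.0155
gripper_force: 60.0
```

```bash
cat >> h.py <<'E'
def blobs(tag,x,y,r,zr,th=75):
    f=np.load(f"pics/{tag}.npz");im,d,W=f["im"],f["d"],f["W"]*1000
    m=(d>0)&(np.hypot(W[...,0]-x,W[...,1]-y)<r)&(W[...,2]>zr[0])&(W[...,2]<zr[1])
    print(tag,"n",m.sum(),"bright pct",np.percentile(im[m].max(1),[1,10,50,90,99]) if m.any() else 0)
    n,l,s,c=cv2.connectedComponentsWithStats((m&(im.max(2)<th)).astype(np.uint8))
    for i in range(1,n):
        if s[i,4]>1:print("  dark",s[i,4],c[i].round(),W[l==i].mean(0).round(0))
    h=m&(W[...,2]>zr[0]+5);n,l,s,c=cv2.connectedComponentsWithStats(h.astype(np.uint8))
    for i in range(1,n):
        if s[i,4]>2:print("  high",s[i,4],c[i].round(),W[l==i].mean(0).round(0),s[i,2:4])
E
python3 - <<'E'
from h import *
s,M,g=scoop();snap("top","top9");snap("side","side9")
blobs("top9",620,268,74,(8,40));blobs("side9",620,268,74,(8,40))
f=np.load("pics/top9.npz");d,W=f["d"],f["W"];o=g+.085*M[:,0]+.042*M[:,2]
L=(W-o)@M*1000
k=(d>0)&(abs(L[...,0])<36)&(abs(L[...,1])<42)&(-L[...,2]<40)&(-L[...,2]>0);h=-L[...,2][k];print("pan pix",k.sum(),np.percentile(h,[5,50,95,99]),f["im"][k].max(1).min())
dark("top9",th=110)
E
```

```text
t 20.23 grip [616.8  -7.8 189.8] yaw 88.55 noseup -0.14 F [-0.5 -0.2 -1.3] op 15.5 gf 60.0
top9 n 1469 bright pct [ 37.  92. 120. 153. 176.]
  dark 20 [246. 162.] [665. 321.  22.]
  dark 20 [249. 170.] [645. 315.  21.]
  dark 14 [240. 174.] [632. 336.  22.]
  dark 21 [243. 185.] [607. 328.  22.]
  dark 20 [253. 197.] [577. 304.  22.]
  high 86 [248. 166.] [654. 317.  21.] [ 9 15]
  high 36 [240. 175.] [632. 336.  20.] [5 8]
  high 49 [244. 186.] [605. 326.  21.] [ 9 10]
  high 51 [254. 197.] [577. 300.  21.] [9 8]
side9 n 904 bright pct [ 76.  97. 123. 142. 145.]
  high 3 [280. 263.] [605. 206.  13.] [2 3]
  high 3 [270. 268.] [627. 225.  13.] [2 2]
  high 3 [257. 272.] [660. 244.  13.] [1 3]
  high 4 [276. 271.] [608. 237.  15.] [2 3]
  high 3 [249. 274.] [680. 252.  14.] [3 2]
pan pix 882 [0.19900765 1.616975   4.37726065 5.00868755] 193
```

All five cells are in the tub and the pan is empty. Return the scoop to its original free spot.

```bash
python3 - <<'E'
from h import *
a=plan((560,-10,150),45,0,9);print();a=plan((497,-11,80),7,0,9,a)
E
```

```text
[[-0.8, -6.3, 4.4], [0.0, 0.0, 0.085]]
[[-1.3, -6.2, 4.4], [0.0, 0.0, 0.085]]
[[-1.8, -6.1, 4.4], [0.0, 0.0, 0.085]]
[[-2.4, -5.9, 4.4], [0.0, 0.0, 0.085]]
[[-2.8, -5.7, 4.4], [0.0, 0.0, 0.085]]
[[-3.3, -5.4, 4.4], [0.0, 0.0, 0.085]]
[[-3.8, -5.1, 4.4], [0.0, 0.0, 0.085]]
[[-4.2, -4.8, 4.4], [0.0, 0.0, 0.085]]
[[-4.6, -4.4, 4.4], [0.0, 0.0, 0.085]]

[[-5.0, -4.9, 7.8], [0.0, 0.0, 0.074]]
[[-5.4, -4.5, 7.8], [0.0, 0.0, 0.074]]
[[-5.7, -4.1, 7.8], [0.0, 0.0, 0.074]]
[[-6.0, -3.7, 7.8], [0.0, 0.0, 0.074]]
[[-6.2, -3.2, 7.8], [0.0, 0.0, 0.074]]
[[-6.4, -2.7, 7.8], [0.0, 0.0, 0.074]]
[[-6.6, -2.3, 7.8], [0.0, 0.0, 0.074]]
[[-6.8, -1.8, 7.8], [0.0, 0.0, 0.074]]
[[-6.9, -1.3, 7.8], [0.0, 0.0, 0.074]]
```

apply_moves --series '[[[-0.8,-6.3,4.4],[0,0,0.085]],[[-1.3,-6.2,4.4],[0,0,0.085]],[[-1.8,-6,4.4],[0,0,0.085]],[[-2.4,-6,4.4],[0,0,0.085]],[[-2.8,-5.7,4.4],[0,0,0.085]],[[-3.3,-5.4,4.4],[0,0,0.085]],[[-3.8,-5,4.4],[0,0,0.085]],[[-4.2,-4.8,4.4],[0,0,0.085]],[[-4.6,-4.4,4.4],[0,0,0.085]]]'

```text
t: 21.08
tool_pos: [0.5593, -0.008, 0.3161]
orientation: [2.902, 1.197, 0.005]
force: [-0.1, -0.4, -1.8]
opening: 0.0157
gripper_force: 60.0
```

apply_moves --series '[[[-5,-4.9,7.8],[0,0,0.074]],[[-5.4,-4.5,7.8],[0,0,0.074]],[[-5.7,-4,7.8],[0,0,0.074]],[[-6,-3.7,7.8],[0,0,0.074]],[[-6.2,-3.2,7.8],[0,0,0.074]],[[-6.4,-2.7,7.8],[0,0,0.074]],[[-6.6,-2.3,7.8],[0,0,0.074]],[[-6.8,-1.8,7.8],[0,0,0.074]],[[-7,-1.3,7.8],[0,0,0.074]],[[0,0,0],[0,0,0]],[[0,0,0],[0,0,0]]]'

```text
t: 22.0
tool_pos: [0.4966, -0.0094, 0.2456]
orientation: [3.135, 0.192, 0.005]
force: [0.7, -0.2, -0.7]
opening: 0.0157
gripper_force: 60.0
```

```bash
python3 - <<'E'
from h import *
s,M,g=scoop();im,d=snap("top","top10");W=np.load("pics/top10.npz")["W"];o=g+.085*M[:,0]+.042*M[:,2];L=(W-o)@M*1000
for lo in(-35,-15,5,25):
    k=(d>0)&(L[...,0]>lo)&(L[...,0]<lo+12)&(abs(L[...,1])<35)&(abs(L[...,2])<12);print(lo,k.sum(),np.median(W[k][:,2]*1000) if k.any() else 0)
E
```

```text
t 22.0 grip [497.1  -9.6  78.6] yaw 7.01 noseup 0.17 F [ 0.7 -0.2 -0.7] op 15.7 gf 60.0
-35 17 37.80494033992689
-15 50 38.46376519681525
5 54 37.81169102011347
25 64 38.1596664205832
```

apply_moves --series '[[[0,0,8],[0,0,0]],[[0,0,9],[0,0,0]],[[0,0,7],[0,0,0]],[[0,0,4],[0,0,0]],[[0,0,2],[0,0,0]],[[0,0,1.5],[0,0,0]],[[0,0,0.8],[0,0,0]],[[0,0,0],[0,0,0]],[[0,0,0],[0,0,0]]]'

```text
t: 22.8
tool_pos: [0.4971, -0.0106, 0.2137]
orientation: [3.134, 0.186, 0.006]
force: [0.8, -0.3, -2.3]
opening: 0.0157
gripper_force: 60.0
```

apply_moves --series '[[[0,0,0.7],[0,0,0]],[[0,0,0.7],[0,0,0]],[[0,0,0],[0,0,0]]]'

```text
t: 23.05
tool_pos: [0.4972, -0.0107, 0.2126]
orientation: [3.134, 0.186, 0.007]
force: [-1.1, -0.2, 1.1]
opening: 0.0155
gripper_force: 60.0
```

Touched down. Release (opening modestly), then rise.

apply_moves --series '[[[0,0,0],[0,0,0]],[[0,0,0],[0,0,0]],[[0,0,0],[0,0,0]],[[0,0,0],[0,0,0]],[[0,0,0],[0,0,0]],[[0,0,0],[0,0,0]],[[0,0,0],[0,0,0]]]' --claw 0.6

```text
t: 23.63
tool_pos: [0.4969, -0.0106, 0.212]
orientation: [3.134, 0.186, 0.006]
force: [0.2, 0.2, -0.2]
opening: 0.0547
gripper_force: 0.0
```

apply_moves --series '[[[0,0,-8],[0,0,0]],[[0,0,-15],[0,0,0]],[[0,0,-20],[0,0,0]],[[0,0,-25],[0,0,0]],[[0,0,-25],[0,0,0]],[[-20,0,-25],[0,0,0]],[[-20,0,-20],[0,0,0]],[[-20,0,-10],[0,0,0]],[[0,0,0],[0,0,0]],[[0,0,0],[0,0,0]]]'

```text
t: 24.47
tool_pos: [0.4367, -0.0176, 0.3614]
orientation: [3.134, 0.186, 0.011]
force: [0.0, 0.9, -0.2]
opening: 0.0558
gripper_force: 0.0
```

```bash
python3 - <<'E'
from h import *
scoop();im,d=snap("top","top11");snap("side","side11");f=np.load("pics/top11.npz");W=f["W"]*1000
blobs("top11",620,268,74,(8,40))
a=np.radians(7);L=(W[...,:2]-[581,-1]);u=L@[np.cos(a),np.sin(a)];v=L@[-np.sin(a),np.cos(a)]
for lo in(-35,-15,5,25):
    k=(d>0)&(u>lo)&(u<lo+12)&(abs(v)<35)&(W[...,2]<40);print(lo,k.sum(),np.median(W[k][:,2]) if k.any() else 0)
# change vs start, outside scoop/cells/arm
for n in("top","side"):
    A=cv2.imread(f"pics/{n}0.png");B=cv2.imread(f"pics/{n}11.png");D=(cv2.absdiff(A,B).max(2)>60).astype(np.uint8)
    c,l,s,ce=cv2.connectedComponentsWithStats(D);print(n,[tuple(map(int,s[i])) for i in range(1,c) if s[i,4]>12])
E
```

```text
t 24.47 grip [437.8 -17.9 194.4] yaw 6.78 noseup 0.38 F [ 0.   0.9 -0.2] op 55.8 gf 0.0
top11 n 1420 bright pct [ 38.  93. 120. 175. 177.]
  dark 18 [247. 162.] [665. 321.  22.]
  dark 20 [249. 170.] [645. 315.  22.]
  dark 13 [240. 174.] [633. 336.  22.]
  dark 21 [243. 185.] [607. 328.  22.]
  dark 19 [253. 197.] [578. 304.  22.]
  high 84 [248. 166.] [653. 316.  21.] [10 15]
  high 35 [240. 175.] [632. 336.  20.] [5 8]
  high 48 [244. 186.] [605. 325.  21.] [9 9]
  high 51 [254. 197.] [577. 300.  21.] [9 9]
-35 50 5.496019769440969
-15 134 4.722927099203197
5 140 4.95242385889548
25 134 4.6399588890864205
top [(245, 159, 4, 5, 13), (343, 158, 254, 291, 24914), (237, 173, 5, 3, 13), (477, 176, 8, 12, 46), (488, 176, 28, 27, 306), (546, 177, 94, 122, 5012), (241, 183, 5, 4, 15), (508, 184, 8, 7, 27), (251, 195, 4, 5, 15), (479, 194, 11, 8, 60), (558, 203, 13, 8, 20), (572, 202, 13, 5, 16), (518, 208, 5, 23, 63), (573, 230, 8, 4, 16), (574, 245, 13, 4, 19), (451, 253, 6, 3, 14), (590, 302, 5, 8, 27), (568, 325, 72, 115, 5118), (467, 326, 6, 15, 44), (464, 340, 23, 23, 247), (376, 352
[... 437 characters left out ...]
, 24, 20, 166), (365, 68, 7, 10, 32), (439, 69, 5, 6, 21), (570, 72, 7, 6, 17), (362, 76, 3, 8, 17), (338, 84, 12, 13, 104), (421, 98, 24, 24, 197), (346, 102, 8, 7, 34), (509, 103, 5, 11, 18), (315, 104, 56, 36, 1032), (406, 109, 11, 4, 15), (413, 109, 9, 9, 26), (493, 114, 50, 49, 1223), (553, 116, 21, 33, 326), (441, 122, 14, 44, 469), (435, 126, 5, 10, 24), (395, 130, 31, 52, 1117), (458, 131, 15, 32, 255), (319, 144, 16, 30, 292), (300, 149, 4, 5, 18), (309, 153, 5, 5, 21), (297, 155, 6, 5, 17), (338, 154, 30, 24, 365), (479, 162, 10, 13, 49), (513, 170, 32, 10, 224), (531, 173, 27, 36, 513), (498, 176, 11, 17, 58), (427, 180, 24, 22, 181), (443, 197, 10, 13, 36), (455, 203, 8, 10, 42)]
```

```bash
python3 -c "
from plant import robot
print(robot.close_job())"
```

```text
the job is handed in; nothing more can be done
None
```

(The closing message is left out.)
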